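# Clear the dovetailed planking cradle

## Robot

A 6-joint arm with a two-finger parallel gripper is mounted at the origin on the work surface. World frame = base frame: x ahead of the robot, y to its left, z up, the work surface at z = 0. Lengths are in mm, angles in rad, forces in N, time in s.
With the tool pointing down it reaches from about 400 to 825 mm from the base axis. Payload 7 kg.
Tool frame: the origin (TCP) lies midway between the tips of the shut fingers; the grasp point (between the pads) lies 19 mm behind it; z points along the fingers, x is the direction in which the jaws open and shut, and the axes are right-handed (so a half turn about z gives the same grasp; the last joint's range is limited). The gripper opens to 88 mm and grips with 3 to 60 N. Pads are 19 mm wide; open, the fingers measure 130 mm over their backs; the gripper's body (78 mm by 193 mm) begins 47 mm behind the grasp point.
Start: joints at [1.622, 0.359, 0.012, 0, -1.224, -0.288], TCP at [158.361, 656.138, 226.561] pointing down, gripper open.
Joint ranges: [-3.07, 3.07], [-1.43, 2.12], [-1.02, 1.25], [-3.03, 1.67], [-3.05, -0], [-3.03, 3.03]. Speed limits (rad/s): [2.39, 2.39, 3.01, 3.14, 3.14, 3.14].

## Interface

Orientations are given as [roll, pitch, yaw] about the fixed x, y, z axes, in that order (R = Rz(yaw) Ry(pitch) Rx(roll)).
In Python, from rig import sensors, optics, r gives the robot as it stands.
- The arm moves only by the tool apply_moves, never from a script. Its argument "moves" is text: rows parted by semicolons, each of 5 numbers parted by spaces: the shift along the tool's x, y, z as a fraction of full scale, then the turn about the tool's z as a fraction of full scale, then the closure, from 0 (fully open) to 1 (shut). In form: tx ty tz yaw fingers; .... A call has 1 to 8 rows; each row shifts and turns the pose as measured when the row begins, along the tool's axes as they then stand; what a row does not reach is not made up. Full scale, the value 1, is 40 mm for a shift and 4 degrees for a turn. A row lasts 1/8 s, in which the tool goes at most 62.5 mm and 10.7 degrees, less where a joint would pass 70% of its speed; a pose out of reach is approached as far as the arm can. A call with a number of a shift or a turn outside -1 to 1 is refused whole. A call with a gripper value outside its range is refused whole. The fingers move at their own pace and stop on an object; "grip_force" is the grip in N (left out, the last holds). Time passes only in rows, so rows that do not move let the fingers close. It gives the time, the measured TCP pose, the force and the opening at its end, in the units of the state.
- sensors.state(): the state, without advancing time (a new reading comes with each control period).
- optics.camera(name): name is "side" or "top" or "wrist"; returns the picture (480x640x3 uint8, blue, green, red); there is no depth.
- optics.calibration(name): a dict with "fovy" (degrees; the focal length in pixels is half the picture's height over the tangent of half this angle, whatever the lens; pixels are square), "cx", "cy" (the principal point, pixels), "extrinsics" (4x4, takes a point from camera to world coordinates); the wrist camera has in their place "T_tool_cam" (4x4, takes a point from camera to tool coordinates, whose origin is the TCP and whose axes are the tool frame's). Camera axes: x right, y up, looking along -z (the intrinsics and any distortion apply to the point x, -y, -z); pixel columns grow to the right and rows downward; lengths in mm; the calibration is good to about 2 mm. A picture is of the moment at which its call begins: read the wrist's pose just before it. calibration takes no time and is no camera call.
- r.sign_off(): hands the job in, once; it reports no verdict.
The state is a dict: "time": time; "joint_pos": joint angles; "joint_velocities": joint speeds; "joint_efforts": joint torques, N m; "position": TCP position; "tcp_rot": TCP orientation; "ft_force": force on the tool from outside, world axes, zero at the start; "moment": the same for the moment, N m; "opening": opening from 0.0 (shut) to 1.0 (fully open).
Only numpy, scipy, OpenCV 4.12 (cv2) and the standard library are available. Lean on these libraries where they do the work, as an engineer would, in place of code of your own. Each camera call takes 0.05 s, during which the arm holds its last target.

## Task

Lift each dovetailed cross bar straight up and level out of the cradle on the boat-shed bench and lay them flat and side by side in the plywood rack, pointing the same way as they did in the cradle. Then take the scraper block and wipe all the loose wooden offcuts along the cradle's channel, off its open end into the metal tray. Finally stand the scraper upright on its grey rest at the front of the rack, and leave the mug, tin and mallet alone.

Things in the scene. Friction and masses are not known exactly. Their poses are not given: they have to be found in the camera images.
- cradle: Fixed wooden cradle 204 (x) x 320 (y) mm, yaw within 0.1 rad. Origin: centre of underside, on the bench. A channel 150 mm wide runs along y between two rails 27 mm thick, open at both ends; its floor is 45 mm above the origin, rail tops 87 mm. Dovetail notches in both rails at y = -96, -32, 32, 96 mm, open upward, bottoms at 63 mm: a seated bar is locked sideways until lifted 24 mm.
- rack: Fixed plywood rack at one end of the cradle (either), axes parallel to the cradle's, origin 272 mm from the cradle's along y. Origin: underside, below the middle of the bar bay. Floor 10 mm up; bay 194 (x) x 198 (y) mm inside lips 12 mm high; room for four bars lying along x at y = -75, -25, 25, 75 mm. In front of the bay (-x) is the scraper's grey rest.
- rest (a point): Centre of the scraper's grey rest (50 x 146 mm, long side along the rack's y), level with the rack's floor, 143 mm toward -x from the rack's origin.
- tray: Fixed open metal tray 240 (x) x 210 (y) x 36 mm high, wall 5 mm, at the other end of the cradle, 7 mm from it, axes parallel to the cradle's. Origin: centre of underside. Its rim is 9 mm below the channel floor.
- bar1: Wooden cross bar seated across the cradle in a pair of notches (three or four present, else None). Body 144 (x) x 24 (y) x 30 mm, dovetail tails at both ends, 178 mm over all; on top in the middle a grip 60 (x) x 14 (y) mm, from 30 to 66 mm above the underside: take it across its 14 mm. Origin: centre of underside. 2 mm play in the notches; 0.25 kg.
- bar2: Wooden cross bar seated across the cradle in a pair of notches (three or four present, else None). Body 144 (x) x 24 (y) x 30 mm, dovetail tails at both ends, 178 mm over all; on top in the middle a grip 60 (x) x 14 (y) mm, from 30 to 66 mm above the underside: take it across its 14 mm. Origin: centre of underside. 2 mm play in the notches; 0.25 kg.
- bar3: Wooden cross bar seated across the cradle in a pair of notches (three or four present, else None). Body 144 (x) x 24 (y) x 30 mm, dovetail tails at both ends, 178 mm over all; on top in the middle a grip 60 (x) x 14 (y) mm, from 30 to 66 mm above the underside: take it across its 14 mm. Origin: centre of underside. 2 mm play in the notches; 0.25 kg.
- bar4: Wooden cross bar seated across the cradle in a pair of notches (three or four present, else None). Body 144 (x) x 24 (y) x 30 mm, dovetail tails at both ends, 178 mm over all; on top in the middle a grip 60 (x) x 14 (y) mm, from 30 to 66 mm above the underside: take it across its 14 mm. Origin: centre of underside. 2 mm play in the notches; 0.25 kg.
- offcut1: Loose wooden offcut, 60 (its x) x 28 (y) x 12 mm thick, lying flat on the channel floor, between or partly under the bars (two to four are present; None if absent). Origin: centre of the underside. About 20 g.
- offcut2: Loose wooden offcut, 60 (its x) x 28 (y) x 12 mm thick, lying flat on the channel floor, between or partly under the bars (two to four are present; None if absent). Origin: centre of the underside. About 20 g.
- offcut3: Loose wooden offcut, 60 (its x) x 28 (y) x 12 mm thick, lying flat on the channel floor, between or partly under the bars (two to four are present; None if absent). Origin: centre of the underside. About 20 g.
- offcut4: Loose wooden offcut, 60 (its x) x 28 (y) x 12 mm thick, lying flat on the channel floor, between or partly under the bars (two to four are present; None if absent). Origin: centre of the underside. About 20 g.
- scraper: Scraper block: dark wood 136 (x) x 40 (y) x 45 mm with a steel edge below; upright grip 66 (x) x 18 (y) mm on top, 45 to 97 mm above the underside: take it across its 18 mm. Stands on the grey rest, long side along the rack's y; fits the channel with its long side across (7 mm play each side). Origin: centre of underside. 0.4 kg.
- tin: Bystander: metal can, 74 mm across, 75 mm high, at the far side of the bench. Origin: centre of the underside. Leave alone.
- mug: Bystander: white mug with a handle, at the far side of the bench, 76 mm across, 85 mm high. Origin: centre of the underside. Leave alone.
- mallet: Bystander: wooden mallet at the far side of the bench, 310 mm long, lying; head 60 mm thick. Origin: on the bench below, 150 mm from the head end. Leave alone.
Mind the look-alikes: they are no part of the job. Leave any purple look-alike of the bar1 alone. There is more than one size of the scraper; the job needs the larger.

How it is judged:
By the outcome, as a careful person would: the job done as asked, in the order asked, and still so for the second after the job is handed in, with the robot touching nothing.
Of bar1, bar2, bar3, bar4 only 3 to 4 are there at a start; the rules pass over those that are not, and their reading is None.
Of offcut1, offcut2, offcut3, offcut4 only 2 to 4 are there at a start; the rules pass over those that are not, and their reading is None.
At some moment in a run one of offcut1, offcut2, offcut3, offcut4, scraper may be knocked a few centimetres aside while the robot is not near it.
Once in a run the grip may slacken for a moment while it holds something.
It also fails if it takes over 208 s, if anything falls off the work surface, if the arm or the gripper's body presses on something with over 40 N, if the wrist force passes 120 N, or if a joint passes its speed limit or range.

## Working session

There is one attempt and no reset: what is moved stays moved. The work goes in short steps, Python scripts to look and compute and a tool call to move; the robot and the scene stay as the last step left them, time stands still between calls to the robot, and variables do not carry over. Pictures are saved under pics/ and viewed, and the job is handed in when it is done.

Besides the shell and the picture viewer there is one more tool, called after "Call:" in YAML: its name, and indented under it one key for each argument. apply_moves: Moves the arm, as the interface text tells. Its arguments: {"type":"object","properties":{"moves":{"type":"string"},"grip_force":{"type":"number"}},"required":["moves"]}

```bash
ls; mkdir -p pics; python3 - <<'E'
from rig import sensors, optics, r
import cv2
print(sensors.state())
for n in ("side","top","wrist"):
    print(n,optics.calibration(n))
    cv2.imwrite(f"pics/{n}0.png",optics.camera(n))
E
```

```text
pics
{'time': 0.0, 'joint_pos': array([ 1.62209967e+00,  3.59365335e-01,  1.10759097e-02, -3.60437257e-04,
       -1.22409904e+00, -2.88103272e-01]), 'joint_velocities': array([ 1.01530694e-03, -3.26767849e-04,  9.68318414e-04, -6.07309499e-05,
        8.43017902e-04, -5.26352580e-04]), 'joint_efforts': array([ 1.17076328e-03, -5.82722104e+01,  2.93057531e+01,  6.99724495e+00,
        7.05740356e-03, -1.55809826e-04]), 'position': array([158.25582529, 655.68799613, 225.64219148]), 'tcp_rot': array([-3.14146510e+00, -1.62279615e-03, -1.80771910e+00]), 'ft_force': array([0.21777675, 0.43845321, 0.31423917]), 'moment': array([-0.00495827,  0.01254199,  0.01485597]), 'opening': 0.9994465964808198}
side {'fovy': 56.19569471334274, 'cx': 318.12620020694754, 'cy': 250.67843273774494, 'extrinsics': array([[-8.98104166e-01,  3.53279003e-01, -2.61921463e-01,
         1.87310811e+02],
       [-4.39736586e-01, -7.12740905e-01,  5.46472449e-01,
         5.05644380e+02],
       [ 6.37510153e-03,  6.05965633e-01,  7.95465279e-01,
         9.29184154e+02],
       [ 0.00000000e+00,  0.00000000e+00,  
[... 223 characters left out ...]
],
       [-9.99677201e-01,  1.15442455e-02,  2.26323882e-02,
        -7.65068289e+01],
       [ 2.41675220e-02,  1.57283635e-01,  9.87257712e-01,
         9.66776708e+02],
       [ 0.00000000e+00,  0.00000000e+00,  0.00000000e+00,
         1.00000000e+00]])}
wrist {'fovy': 63.93954912313238, 'cx': 319.2403348875172, 'cy': 239.78547797574873, 'T_tool_cam': array([[ 9.99999922e-01,  2.75809441e-04, -2.81827555e-04,
         6.09429827e-01],
       [ 1.80742917e-04, -9.55788665e-01, -2.94054409e-01,
        -8.04445668e+01],
       [-3.50470564e-04,  2.94054335e-01, -9.55788640e-01,
        -1.57979997e+02],
       [ 0.00000000e+00,  0.00000000e+00,  0.00000000e+00,
         1.00000000e+00]])}
```

View pics/top0.png

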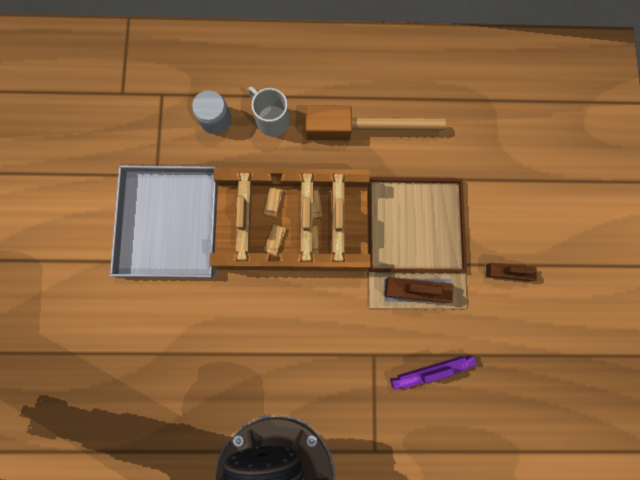

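View pics/side0.png

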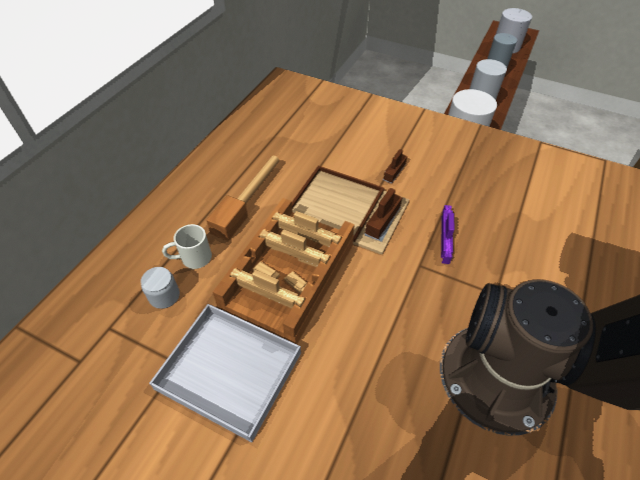

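View pics/wrist0.png

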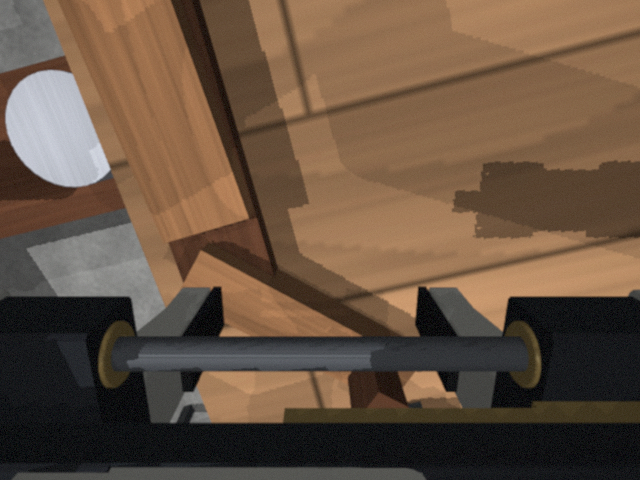

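```bash
cat > h.py <<'E'
import numpy as np, cv2
from rig import sensors, optics, r
from scipy.spatial.transform import Rotation as R
def cal(name,st=None):
    c=optics.calibration(name); f=240/np.tan(np.radians(c['fovy'])/2)
    if 'extrinsics' in c: T=np.array(c['extrinsics'])
    else:
        st=st or sensors.state(); T=np.eye(4); T[:3,:3]=R.from_euler('xyz',st['tcp_rot']).as_matrix(); T[:3,3]=st['position']; T=T@np.array(c['T_tool_cam'])
    return f,c['cx'],c['cy'],T
def ray(C,u,v):
    f,cx,cy,T=C; d=T[:3,:3]@np.array([(u-cx)/f,-(v-cy)/f,-1]); return T[:3,3],d
def onz(C,u,v,z):
    o,d=ray(C,u,v); return o+d*(z-o[2])/d[2]
def proj(C,p):
    f,cx,cy,T=C; q=T[:3,:3].T@(np.array(p)-T[:3,3]); return np.array([cx+f*q[0]/-q[2], cy+f*q[1]/q[2]])
E
python3 - <<'E'
import cv2
im=cv2.imread('pics/top0.png')[155:320,105:545]
cv2.imwrite('pics/topc.png',cv2.resize(im[:,:200],None,fx=4,fy=3.6*1.0,interpolation=cv2.INTER_CUBIC))
cv2.imwrite('pics/topd.png',cv2.resize(im[:,240:],None,fx=4,fy=3.6,interpolation=cv2.INTER_CUBIC))
E
```

```text
(no output)
```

View pics/topc.png

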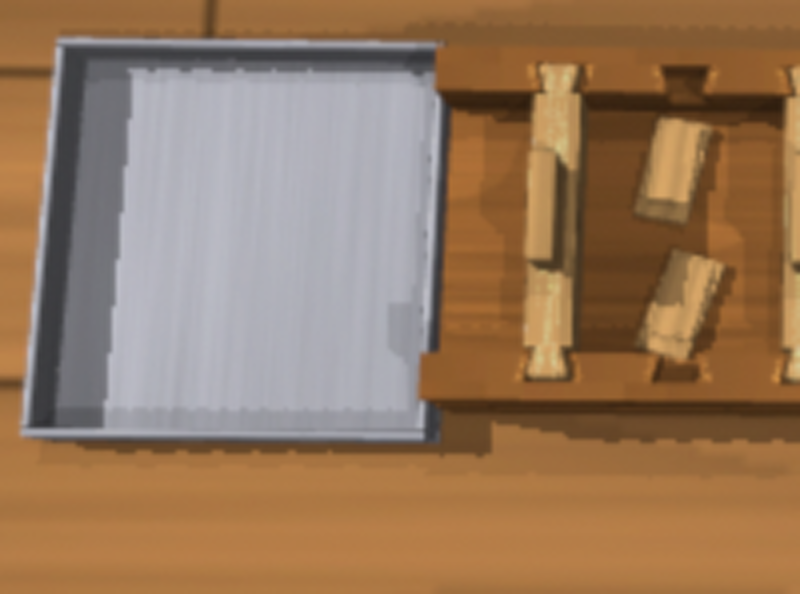

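View pics/topd.png

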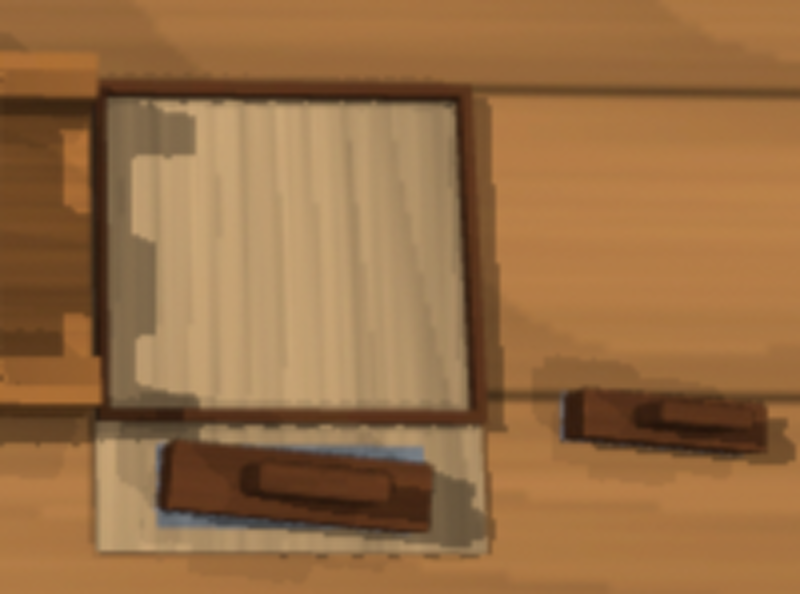

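```bash
python3 - <<'E'
from h import *
C=cal('top')
a=lambda x,y:(105+x/4,155+y/3.6)
b=lambda x,y:(345+x/4,155+y/3.6)
for n,(u,v),z in [("upR",b(98,53),87),("upL",a(437,45),87),("loR",b(103,383),87),("loL",a(421,382),87),
 ("bayTL",b(106,97),10),("bayTR",b(461,99),22),("bayBL",b(108,412),22),("bayBR",b(470,410),22),
 ("trTL",a(58,40),36),("trTR",a(440,44),36),("trBL",a(23,432),36),("trBR",a(430,435),36),
 ("restBL",b(97,552),10),("restBR",b(490,552),10),
 ("bar1tailU",a(559,78),90),("bar1tailL",a(547,365),90),
 ("s_gripL",b(255,478),107),("s_gripR",b(388,486),107),
 ]:
    print(n,np.round(onz(C,u,v,z),1))
E
```

```text
upR [ 623.6 -189.    87. ]
upL [623.4 131.1  87. ]
loR [ 432.9 -190.    87. ]
loL [430.2 129.9  87. ]
bayTL [ 619.7 -203.2   10. ]
bayTR [ 617.9 -399.8   22. ]
bayBL [ 422.2 -200.9   22. ]
bayBR [ 425.3 -396.8   22. ]
trTL [639.5 347.2  36. ]
trTR [640.2 141.5  36. ]
trBL [404.1 346.3  36. ]
trBR [404.4 135.7  36. ]
restBL [ 339.7 -195.8   10. ]
restBR [ 341.3 -408.2   10. ]
bar1tailU [603.9  67.4  90. ]
bar1tailL [440.   67.4  90. ]
s_gripL [ 380.2 -261.1  107. ]
s_gripR [ 376.4 -326.   107. ]
```

Call:
apply_moves:
  moves: "0 -1 0 -0.85 0.55;0.5 -1 0 -0.85 0.55;1 -1 0 -0.85 0.55;1 -1 0 -0.85 0.55;1 -0.8 0 0 0.55;1 -0.8 0 0 0.55;1 -0.5 0 0 0.55;1 -0.5 0 0 0.55"
  grip_force: 40

```text
time: 1.15
position: [416.6, 367.2, 223.0]
tcp_rot: [3.14, -0.006, -1.558]
ft_force: [0.1, 0.2, -0.5]
opening: 0.448
```

Call:
apply_moves:
  moves: "1 -0.4 0 0 0.55;1 -0.4 0 0 0.55;1 -0.4 0 0 0.55;1 -0.4 0 0 0.55;1 -0.4 0 0 0.55;1 -0.3 0 0 0.55;1 -0.2 0 0.15 0.55;1 0 0 0 0.55"

```text
time: 2.15
position: [522.6, 36.7, 223.9]
tcp_rot: [3.138, -0.007, -1.569]
ft_force: [1.1, -0.5, 0.4]
opening: 0.45
```

Call:
apply_moves:
  moves: "1 0 0 0 0.55;1 0 0 0 0.55;1 0 0 0 0.55;0.5 0 0 0 0.55;0 0 0 0 0.55"

```text
time: 2.78
position: [521.3, -110.3, 224.0]
tcp_rot: [3.137, -0.007, -1.572]
ft_force: [0.3, -0.0, 1.0]
opening: 0.45
```

```bash
python3 - <<'E'
from h import *
s=sensors.state(); print(s['position'],s['tcp_rot'],s['time'],s['joint_pos'])
C=cal('wrist',s); im=optics.camera('wrist'); cv2.imwrite('pics/w1.png',im)
for p in [(522,-125,129),(522,-125,93),tuple(s['position'])]: print(proj(C,p))
E
```

```text
[ 521.25361788 -110.3422148   224.04924918] [ 3.13667543 -0.00713741 -1.57240718] 2.775 [ 0.16437265  0.1285106  -0.30455937  0.00684112 -1.1437642   1.40194307]
[338.34078062 241.37150802]
[335.78918405 227.37811407]
[317.60832961 306.45147941]
```

View pics/w1.png

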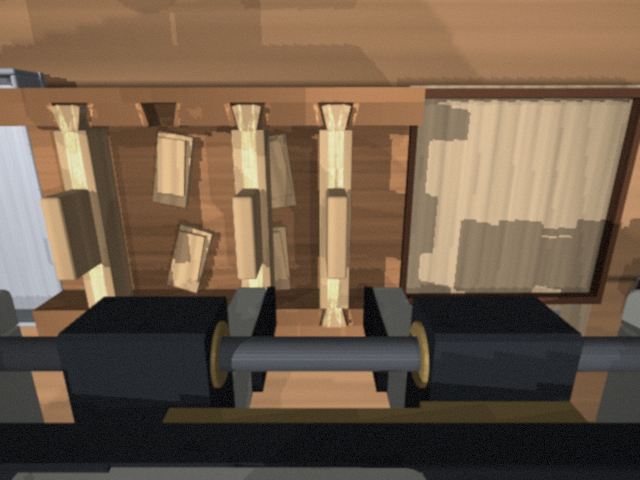

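```bash
python3 - <<'E'
from h import *
s=sensors.state(); C=cal('wrist',s)
im=cv2.imread('pics/w1.png'); cv2.imwrite('pics/w1c.png',cv2.resize(im[85:300,30:430],None,fx=2,fy=2))
for u,v,z in [(328,190,129),(346,190,129),(328,277,129),(346,277,129),(337,104,93),(335,325,93),(248,105,93),(70,105,93)]: print(u,v,np.round(onz(C,u,v,z),1))
C=cal('top')
E
```

```text
328 190 [ 557.7 -117.1  129. ]
346 190 [ 557.7 -129.   129. ]
328 277 [ 495.5 -117.4  129. ]
346 277 [ 495.5 -130.2  129. ]
337 104 [ 612.7 -124.2   93. ]
335 325 [ 436.4 -124.7   93. ]
248 105 [612.1 -61.2  93. ]
70 105 [612.2  64.2  93. ]
```

View pics/w1c.png

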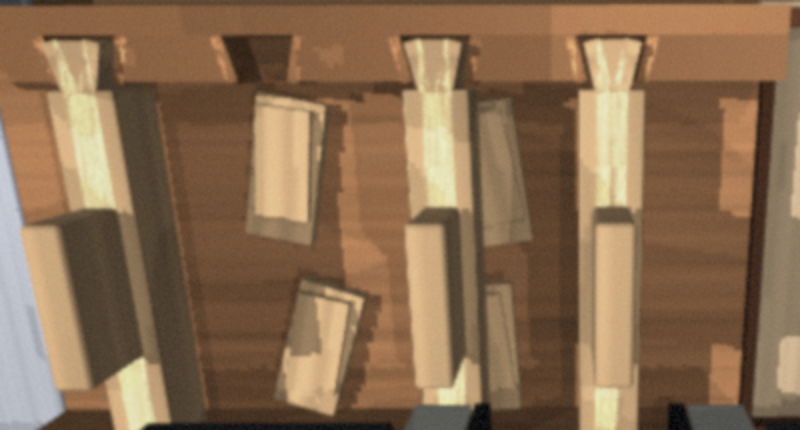

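Call:
apply_moves:
  moves: "0.34 -0.06 0 0 0.55;0 0 1 0 0.55;0 0 1 0 0.55;0 0 0.5 0 0.55;0 0 0.3 0 0.55;0 0 0 0 0.55"

```text
time: 3.58
position: [525.5, -123.0, 110.0]
tcp_rot: [3.14, -0.007, -1.567]
ft_force: [-0.9, 0.0, 0.3]
opening: 0.451
```

Call:
apply_moves:
  moves: "0.03 0.04 0.3 0 0.55;0 0 0 0 1;0 0 0 0 1;0 0 0 0 1;0 0 0 0 1"

```text
time: 4.2
position: [525.4, -124.1, 99.7]
tcp_rot: [-3.14, -0.007, -1.566]
ft_force: [-0.8, -0.0, -2.4]
opening: 0.158
```

Call:
apply_moves:
  moves: "0 0 -0.3 0 1;0 0 -0.4 0 1;0 0 -0.5 0 1;0 0 -0.6 0 1;0 0 -0.5 0 1;0 0 0 0 1"

```text
time: 4.95
position: [524.9, -123.5, 197.9]
tcp_rot: [-3.139, -0.007, -1.566]
ft_force: [0.1, -0.4, -2.7]
opening: 0.159
```

```bash
python3 - <<'E'
from h import *
s=sensors.state(); print(s['position'],s['tcp_rot'],s['time'],s['opening'],s['ft_force'])
im=optics.camera('wrist'); cv2.imwrite('pics/w2.png',im)
E
```

```text
[ 524.8658113  -123.52184897  197.91147618] [-3.13860567 -0.00673456 -1.56609578] 4.95 0.15884915088062201 [ 0.08291311 -0.37097274 -2.65452262]
```

View pics/w2.png

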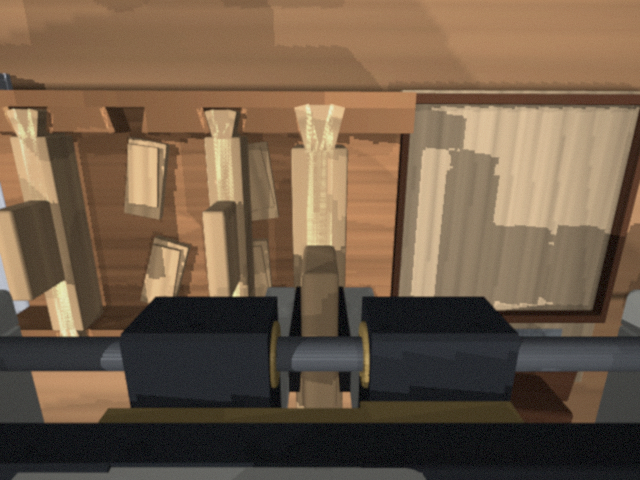

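```bash
python3 - <<'E'
from h import *
s=sensors.state(); C=cal('wrist',s)
for n,u,v,z in [("TL",408,104,22),("TR",637,107,22),("BL",391,314,22),("BR",602,314,22),("offU",413,92,87),("cradR",415,125,87)]: print(n,np.round(onz(C,u,v,z),1))
E
```

```text
TL [ 618.7 -197.7   22. ]
TR [ 617.2 -386.7   22. ]
BL [ 427.6 -195.    22. ]
BR [ 427.7 -399.6   22. ]
offU [ 623.3 -185.8   87. ]
cradR [ 602.6 -188.7   87. ]
```

Call:
apply_moves:
  moves: "0.6 0 0 0 1;1 0 0 0 1;1 0 0 0 1;1 0 0 0 1;1 0.02 0 0 1;1 0.03 0 0 1;0.5 0 0 0 1;0 0 0 0 1"

```text
time: 6.0
position: [519.0, -372.5, 188.2]
tcp_rot: [3.13, -0.001, -1.565]
ft_force: [-0.5, 0.6, -1.5]
opening: 0.155
```

Call:
apply_moves:
  moves: "0.06 -0.08 0.3 0 1;0 0 0.8 0 1;0 0 0.8 0 1;0 0 0.6 0 1;0 0 0.3 0 1;0 0 0.3 0 1;0 0 0.15 0 1;0 0 0 0 1"

```text
time: 7.0
position: [522.5, -369.4, 51.4]
tcp_rot: [3.13, 0.0, -1.56]
ft_force: [0.7, 0.8, -1.9]
opening: 0.158
```

Call:
apply_moves:
  moves: "0.14 0 0 0.15 1;0 0 0.08 0 1;0 0 0.06 0 1;0 0 0 0 1"

```text
time: 7.5
position: [523.6, -376.3, 47.5]
tcp_rot: [3.134, -0.001, -1.571]
ft_force: [0.6, -0.1, -2.3]
opening: 0.159
```

Call:
apply_moves:
  moves: "0 0 0.05 0 1;0 0 0 0 1"

```text
time: 7.75
position: [523.5, -376.5, 47.0]
tcp_rot: [3.134, -0.002, -1.571]
ft_force: [0.8, -0.1, -2.6]
opening: 0.155
```

Call:
apply_moves:
  moves: "0 0 0.07 0 1;0 0 0.04 0 1;0 0 0 0 1"

```text
time: 8.12
position: [523.8, -376.8, 46.9]
tcp_rot: [3.136, -0.004, -1.569]
ft_force: [0.5, 0.4, -2.5]
opening: 0.156
```

Call:
apply_moves:
  moves: "0 0 0.15 0 1;0 0 0 0 1"

```text
time: 8.38
position: [524.7, -377.2, 47.3]
tcp_rot: [3.138, -0.006, -1.567]
ft_force: [0.1, -0.3, -2.5]
opening: 0.158
```

```bash
python3 - <<'E'
from h import *
s=sensors.state(); print(s)
im=optics.camera('side'); cv2.imwrite('pics/s1.png',cv2.resize(im[140:300,200:440],None,fx=3,fy=3))
im=optics.camera('wrist'); cv2.imwrite('pics/w3.png',im)
E
```

```text
{'time': 8.375, 'joint_pos': array([-0.31771533,  0.46916339, -0.26719973,  0.00922311, -0.83554167,
        1.8860731 ]), 'joint_velocities': array([ 0.00162289, -0.02489806,  0.01100842,  0.01102413, -0.04145876,
        0.00055541]), 'joint_efforts': array([ 1.70634576e-02, -6.31225562e+01,  2.44610918e+01,  5.93246654e+00,
       -1.84181202e-01,  4.63447377e-04]), 'position': array([ 524.70669372, -377.17140513,   47.32125191]), 'tcp_rot': array([ 3.13839975, -0.00614641, -1.56703462]), 'ft_force': array([ 0.0758653 , -0.28153274, -2.47575421]), 'moment': array([ 0.07352833, -0.07641529,  0.02129302]), 'opening': 0.15760518453917288}
```

View pics/s1.png

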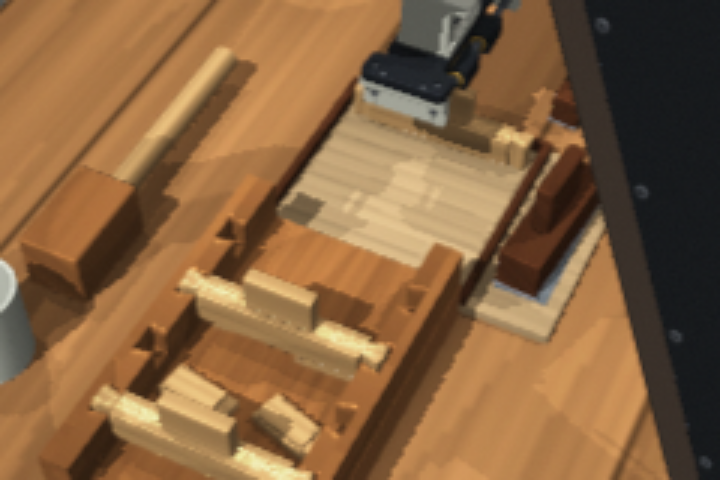

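View pics/w3.png

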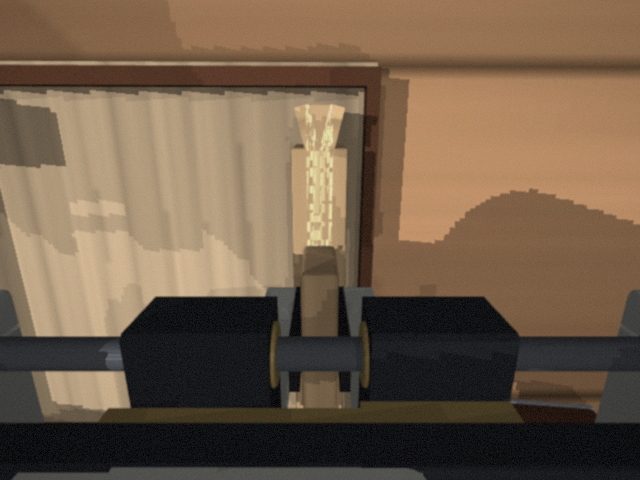

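Call:
apply_moves:
  moves: "0 0 0.12 0 1;0 0 0.12 0 1;0 0 0.12 0 1"

```text
time: 8.85
position: [524.7, -377.5, 46.0]
tcp_rot: [3.139, -0.01, -1.563]
ft_force: [-12.4, 12.8, 43.1]
opening: 0.161
```

Call:
apply_moves:
  moves: "0 0 -0.06 0 1;0 0 0 0 0.65;0 0 0 0 0.65;0 0 -0.3 0 0.65;0 0 -0.8 0 0.65;0 0 -1 0 0.65;0 0 -1 0 0.65;-1 0 -0.6 0 0.65"

```text
time: 9.85
position: [523.6, -337.1, 197.0]
tcp_rot: [3.131, -0.008, -1.566]
ft_force: [1.3, -0.5, -0.2]
opening: 0.348
```

Call:
apply_moves:
  moves: "-1 0 -0.2 0 0.55;-1 0 0 0 0.55;-1 0 0 0 0.55;-1 0 0 0 0.55;-1 0 0 0 0.55;-1 0 0 0 0.55;-0.5 0 0 0 0.55;0 0 0 0 0.55"

```text
time: 10.85
position: [524.3, -68.5, 210.0]
tcp_rot: [3.14, -0.009, -1.564]
ft_force: [0.5, -0.7, 0.0]
opening: 0.453
```

```bash
python3 - <<'E'
from h import *
s=sensors.state(); print(s['position'],s['tcp_rot'],s['time'])
C=cal('wrist',s);im=optics.camera('wrist'); cv2.imwrite('pics/w4.png',im)
E
```

```text
[524.28448601 -68.49364523 210.04151208] [ 3.13983222 -0.00949596 -1.56448285] 10.85
```

View pics/w4.png

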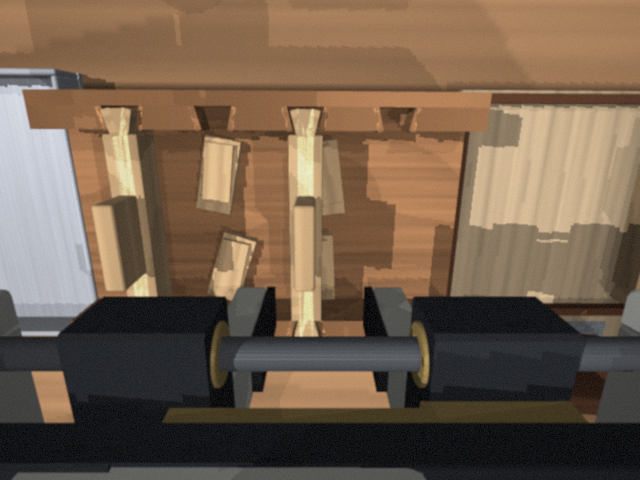

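```bash
python3 - <<'E'
from h import *
s=sensors.state(); C=cal('wrist',s)
print(onz(C,305,245,129),onz(C,304.5,109,93),onz(C,306,332,93),onz(C,118,109,93))
E
```

```text
[527.2671138  -61.36346752 129.        ] [612.32518684 -60.58417933  93.        ] [441.67614901 -60.80262687  93.        ] [611.5966726  64.9812302  93.       ]
```

Call:
apply_moves:
  moves: "-0.19 0.02 0 0.08 0.55;0 0 0.9 0 0.55;0 0 0.9 0 0.55;0 0 0.4 0 0.55;0 0 0.2 0 0.55;0 0 0.1 0 0.55;0 0 0 0 0.55"

```text
time: 11.78
position: [524.6, -65.0, 108.9]
tcp_rot: [-3.14, -0.01, -1.578]
ft_force: [-0.2, -0.1, 0.4]
opening: 0.451
```

Call:
apply_moves:
  moves: "-0.1 0 0.22 -0.1 0.55;0 0 0 0 1;0 0 0 0 1;0 0 0 0 1;0 0 0 0 1"

```text
time: 12.4
position: [525.6, -60.5, 101.0]
tcp_rot: [-3.138, -0.009, -1.57]
ft_force: [0.8, -0.2, -2.0]
opening: 0.157
```

Call:
apply_moves:
  moves: "0 0 -0.3 0 1;0 0 -0.4 0 1;0 0 -0.5 0 1;0 0 -0.6 0 1;0 0 -0.4 0 1;0 0 0 0 1"

```text
time: 13.15
position: [523.9, -59.9, 194.0]
tcp_rot: [-3.139, -0.009, -1.571]
ft_force: [-0.2, 0.3, -2.9]
opening: 0.159
```

Call:
apply_moves:
  moves: "0.6 0 0 0 1;1 0 0 0 1;1 0 0 0 1;1 0 0 0 1;1 0 0 0 1;1 -0.02 0 0 1;0.8 -0.02 0 0 1;0 0 0 0 1"

```text
time: 14.15
position: [521.9, -322.2, 189.8]
tcp_rot: [3.135, -0.005, -1.57]
ft_force: [0.2, 0.8, -3.1]
opening: 0.158
```

Call:
apply_moves:
  moves: "0.1 -0.03 0.3 0 1;0 0 0.8 0 1;0 0 0.8 0 1;0 0 0.6 0 1;0 0 0.3 0 1;0 0 0.3 0 1;0 0 0.1 0 1;0 0 0 0 1"

```text
time: 15.15
position: [521.7, -322.5, 54.2]
tcp_rot: [3.133, -0.003, -1.566]
ft_force: [1.1, 0.3, -2.9]
opening: 0.158
```

Call:
apply_moves:
  moves: "0.1 -0.03 0.1 0 1;0 0 0.08 0 1;0 0 0.08 0 1;0 0 0.08 0 1"

```text
time: 15.65
position: [523.7, -327.5, 47.9]
tcp_rot: [3.137, -0.005, -1.565]
ft_force: [-9.9, 10.2, 26.2]
opening: 0.16
```

Contact; release.

Call:
apply_moves:
  moves: "0 0 -0.04 0 1;0 0 0 0 0.68;0 0 0 0 0.68;0 0 -0.3 0 0.68;0 0 -0.8 0 0.68;0 0 -1 0 0.68;0 0 -1 0 0.68;-1 0 -0.6 0 0.68"

```text
time: 16.65
position: [524.1, -288.3, 203.2]
tcp_rot: [3.136, -0.006, -1.567]
ft_force: [0.5, 0.4, -0.2]
opening: 0.323
```

Call:
apply_moves:
  moves: "-1 0 -0.2 0 0.55;-1 0 0 0 0.55;-1 0 0 0 0.55;-1 0 0 0 0.55;-1 0 0 0 0.55;-1 0 0 0 0.55;-1 0 0 0 0.55;-1 0 0 0 0.55"

```text
time: 17.65
position: [525.0, 40.3, 219.0]
tcp_rot: [-3.134, -0.007, -1.569]
ft_force: [0.4, 0.2, -0.2]
opening: 0.454
```

Call:
apply_moves:
  moves: "-0.7 0 0 0 0.55;0 0 0 0 0.55"

```text
time: 17.9
position: [525.1, 71.6, 220.4]
tcp_rot: [-3.132, -0.007, -1.565]
ft_force: [0.9, -0.6, 0.2]
opening: 0.449
```

```bash
python3 - <<'E'
from h import *
s=sensors.state(); print(s['position'],s['tcp_rot'],s['time'])
C=cal('wrist',s);im=optics.camera('wrist'); cv2.imwrite('pics/w5.png',im)
im=optics.camera('top'); cv2.imwrite('pics/t5.png',im)
print(proj(C,(524,67,129)))
E
```

```text
[525.0641241   71.56148291 220.38171996] [-3.13242674 -0.00676983 -1.56526615] 17.9
[323.82488546 247.42861361]
```

View pics/w5.png

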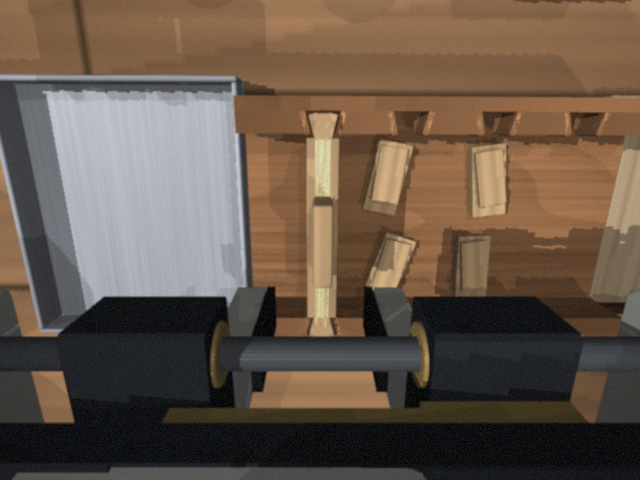

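View pics/t5.png

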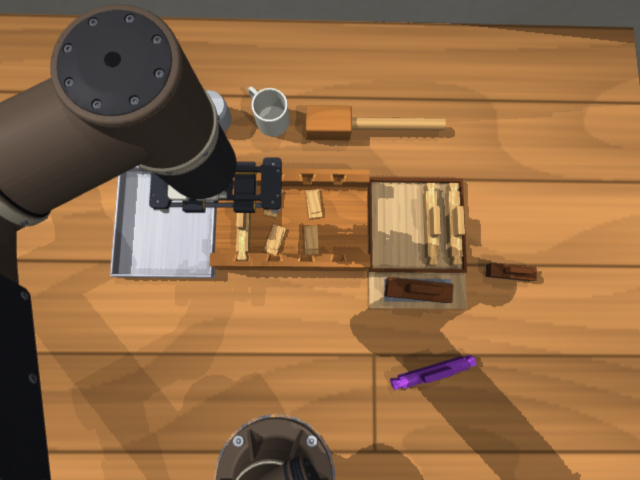

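Call:
apply_moves:
  moves: "0.1 0.02 0.2 0 0.55;0 0 0.9 0 0.55;0 0 0.9 0 0.55;0 0 0.4 0 0.55;0 0 0.2 0 0.55;0 0 0.1 0 0.55;0 0 0 0 0.55"

```text
time: 18.88
position: [525.0, 58.8, 108.9]
tcp_rot: [-3.132, -0.007, -1.574]
ft_force: [-0.4, -0.0, -0.4]
opening: 0.452
```

Call:
apply_moves:
  moves: "-0.2 0 0 0 0.55;0 0 0.2 0 0.55;0 0 0 0 0.55"

```text
time: 19.25
position: [526.0, 67.9, 101.7]
tcp_rot: [-3.129, -0.005, -1.574]
ft_force: [-0.9, -0.2, -0.6]
opening: 0.45
```

Call:
apply_moves:
  moves: "0 0 0 0 1;0 0 0 0 1;0 0 0 0 1;0 0 0 0 1;0 0 -0.3 0 1;0 0 -0.4 0 1;0 0 -0.5 0 1;0 0 0 0 1"

```text
time: 20.25
position: [524.9, 68.0, 152.6]
tcp_rot: [-3.13, -0.006, -1.574]
ft_force: [-0.5, 0.4, -2.2]
opening: 0.155
```

Call:
apply_moves:
  moves: "0 0 -0.6 0 1;0.4 0 -0.4 0 1;1 0 0 0 1;1 0 0 0 1;1 0 0 0 1;1 0 0 0 1;1 0 0 0 1;1 0 0 0 1"

```text
time: 21.25
position: [519.0, -197.2, 191.7]
tcp_rot: [-3.136, -0.005, -1.571]
ft_force: [0.6, 0.5, -2.4]
opening: 0.159
```

Call:
apply_moves:
  moves: "1 0 0 0 1;0.7 0 0 0 1;0 0 0 0 1;0 0 0 0 1"

```text
time: 21.75
position: [514.6, -271.7, 189.1]
tcp_rot: [3.141, -0.003, -1.577]
ft_force: [-0.7, -0.1, -2.9]
opening: 0.158
```

Call:
apply_moves:
  moves: "0.1 -0.22 0.2 -0.1 1;0 0 0.8 0 1;0 0 0.8 0 1;0 0 0.6 0 1;0 0 0.3 0 1;0 0 0.1 0 1;0 0 0 0 1;0 0 0 0 1"

```text
time: 22.75
position: [528.3, -273.1, 74.0]
tcp_rot: [-3.138, -0.004, -1.561]
ft_force: [0.5, -0.2, -1.3]
opening: 0.161
```

Call:
apply_moves:
  moves: "0.06 0.12 0.2 0.12 1;0 0 0.2 0 1;0 0 0 0 1"

```text
time: 23.12
position: [523.6, -276.0, 58.2]
tcp_rot: [-3.136, -0.004, -1.57]
ft_force: [0.4, -0.4, -1.7]
opening: 0.157
```

Call:
apply_moves:
  moves: "0 0 0.15 0 1;0 0 0.08 0 1;0 0 0.08 0 1;0 0 0.08 0 1"

```text
time: 23.62
position: [523.7, -276.3, 48.8]
tcp_rot: [-3.135, -0.006, -1.568]
ft_force: [-11.5, 9.0, 30.5]
opening: 0.156
```

Call:
apply_moves:
  moves: "0 0 -0.04 0 1;0 0 0 0 0.68;0 0 0 0 0.68;0 0 -0.3 0 0.68;0 0 -0.8 0 0.68;0 0 -1 0 0.68;0 0 -1 0 0.68;0 0 -0.6 0 0.5"

```text
time: 24.62
position: [522.4, -275.6, 203.6]
tcp_rot: [-3.138, -0.006, -1.567]
ft_force: [1.4, 0.1, 0.1]
opening: 0.383
```

Call:
apply_moves:
  moves: "0 0.8 0 1 0.5;0 0.8 0 1 0.5;0 0.8 0 1 0.5;0 0.5 0 1 0.5;0 0 0 1 0.5;0 0 0 1 0.5;0 0 0 1 0.5;0 0 0 1 0.5"

```text
time: 25.62
position: [405.2, -265.7, 211.3]
tcp_rot: [-3.124, -0.0, -2.143]
ft_force: [-0.2, 0.3, 0.9]
opening: 0.5
```

Call:
apply_moves:
  moves: "0 0 0 1 0.5;0 0 0 1 0.5;0 0 0 1 0.5;0 0 0 1 0.5;0 0 0 1 0.5;0 0 0 1 0.5;0 0 0 1 0.5;0 0 0 1 0.5"

```text
time: 26.62
position: [405.3, -266.3, 216.8]
tcp_rot: [-3.123, 0.012, -2.721]
ft_force: [0.3, 0.3, 0.2]
opening: 0.502
```

Call:
apply_moves:
  moves: "0 0 0 1 0.5;0 0 0 1 0.5;0 0 0 1 0.5;0 0 0 1 0.5;0 0 0 1 0.5;0.3 -0.3 0 1 0.5;0.3 -0.3 0 0 0.5;0 0 0 0 0.5"

```text
time: 27.62
position: [381.3, -292.2, 221.6]
tcp_rot: [-3.129, 0.023, 3.131]
ft_force: [0.3, -0.0, -0.4]
opening: 0.501
```

```bash
python3 - <<'E'
from h import *
s=sensors.state(); print(s['position'],s['tcp_rot'],s['time'],s['joint_pos'])
C=cal('wrist',s);im=optics.camera('wrist'); cv2.imwrite('pics/w6.png',im)
im=optics.camera('top'); cv2.imwrite('pics/t6.png',im[140:330,100:550])
print(proj(C,(378,-293,107)))
E
```

```text
[ 381.25699994 -292.21461043  221.58405261] [-3.12850063  0.02318532  3.13148175] 27.625 [-0.23673869  0.01935609 -0.43211192  0.0084967  -1.09380945  0.22267144]
[327.86770796 236.52401192]
```

View pics/w6.png

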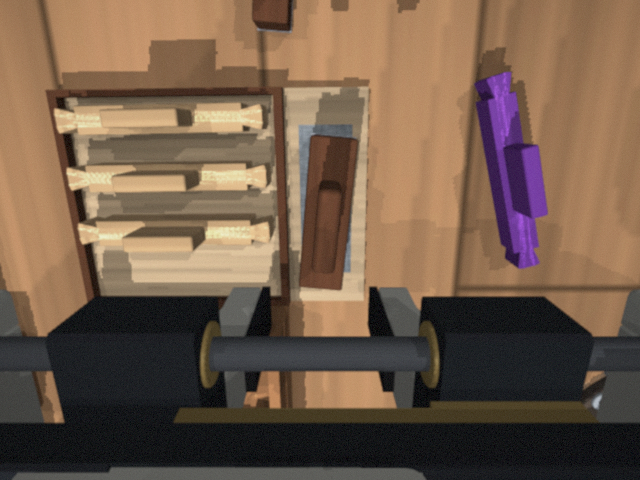

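View pics/t6.png

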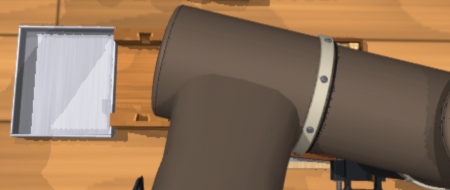

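```bash
python3 - <<'E'
from h import *
im=cv2.imread('pics/w6.png'); cv2.imwrite('pics/w6c.png',cv2.resize(im[80:310,270:390],None,fx=2.6*2,fy=2.6,interpolation=cv2.INTER_CUBIC))
E
```

```text
(no output)
```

View pics/w6c.png

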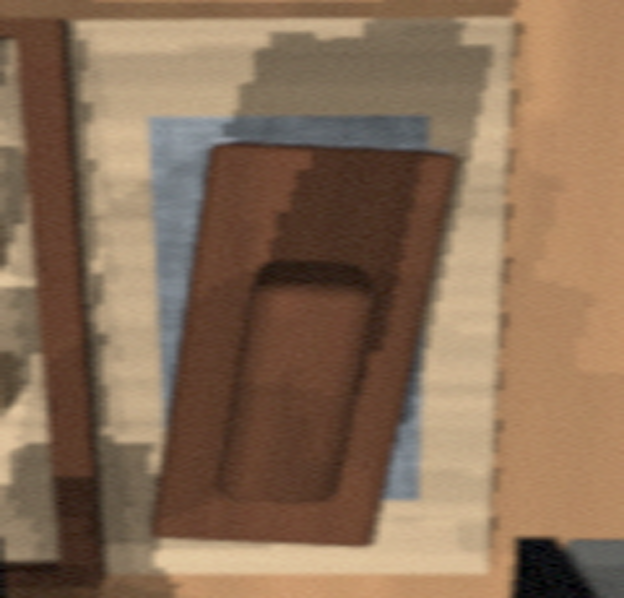

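```bash
python3 - <<'E'
from h import *
s=sensors.state();C=cal('wrist',s)
g=lambda x,y,z:onz(C,270+x/5.2,80+y/2.6,z)
for n,a in [("body",[(213,143),(458,155),(153,535),(372,545)])]:
    P=np.array([g(x,y,55) for x,y in a]); print(np.round(P,1),P.mean(0)); d=(P[0]+P[1]-P[2]-P[3]); print(np.degrees(np.arctan2(d[1],d[0])),np.linalg.norm(d)/2)
P=np.array([g(x,y,107) for x,y in [(252,285),(372,290),(218,490),(338,497)]]); print(np.round(P,1),P.mean(0))
P=np.array([g(x,y,10) for x,y in [(150,117),(430,117),(420,498)]]); print(np.round(P,1),(P[0]+P[2])/2)
C=cal('top')
im=cv2.imread('pics/top0.png')
E
```

```text
[[ 392.4 -364.2   55. ]
 [ 353.9 -360.1   55. ]
 [ 405.1 -231.    55. ]
 [ 366.6 -227.2   55. ]] [ 379.48085002 -295.61406395   55.        ]
-95.46470770556493 133.66607000415834
[[ 385.2 -327.5  107. ]
 [ 368.8 -326.   107. ]
 [ 390.9 -267.5  107. ]
 [ 373.4 -265.3  107. ]] [ 379.56046171 -296.55319738  107.        ]
[[ 405.5 -372.3   10. ]
 [ 355.8 -371.8   10. ]
 [ 355.7 -227.5   10. ]] [ 380.59688987 -299.90173457   10.        ]
```

Call:
apply_moves:
  moves: "0.05 -0.1 0.4 1 0.5;0 0 0.8 0.2 0.5;0 0 0.8 0 0.5;0 0 0.6 0 0.5;0 0 0.4 0 0.5;0 0 0.2 0 0.5;0 0 0 0 0.5"

```text
time: 28.6
position: [385.9, -297.3, 91.4]
tcp_rot: [-3.129, 0.028, 3.051]
ft_force: [1.0, 0.3, 0.8]
opening: 0.499
```

Call:
apply_moves:
  moves: "0.15 0.03 0.3 0 0.5;0 0 0.3 0 0.5;0 0 0.1 0 0.5;0 0 0 0 0.5"

```text
time: 29.1
position: [381.3, -296.0, 62.6]
tcp_rot: [-3.129, 0.03, 3.052]
ft_force: [0.5, 0.0, 0.4]
opening: 0.502
```

Call:
apply_moves:
  moves: "0.03 0 0 0 1;0 0 0 0 1;0 0 0 0 1;0 0 0 0 1;0 0 0 0 1"
  grip_force: 55

```text
time: 29.72
position: [379.0, -295.9, 63.4]
tcp_rot: [-3.129, 0.028, 3.052]
ft_force: [0.6, -0.0, -1.2]
opening: 0.203
```

Call:
apply_moves:
  moves: "0 0 -0.3 0 1;0 0 -0.6 0 1;0 0 -0.8 0 1;0 0 -0.8 0 1;0 0 -0.8 0 1;0 0 0 0 1"

```text
time: 30.48
position: [373.8, -292.8, 200.7]
tcp_rot: [-3.131, 0.027, 3.051]
ft_force: [-0.1, -0.3, -4.9]
opening: 0.205
```

```bash
python3 - <<'E'
from h import *
s=sensors.state(); print(s['position'],s['tcp_rot'],s['time'],s['joint_pos'])
im=optics.camera('wrist'); cv2.imwrite('pics/w7.png',im)
im=optics.camera('side'); cv2.imwrite('pics/s7.png',im)
E
```

```text
[ 373.82867985 -292.83974973  200.68125701] [-3.13073304  0.02653974  3.05085086] 30.475 [-0.24289763  0.02586164 -0.47580601  0.00777725 -1.04126318  0.14817671]
```

View pics/w7.png

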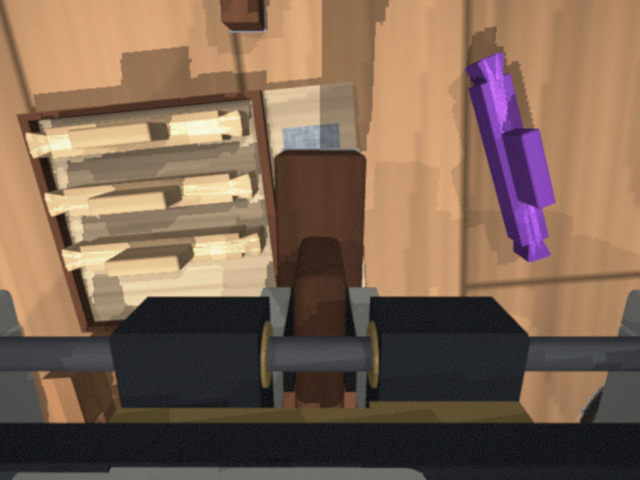

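View pics/s7.png

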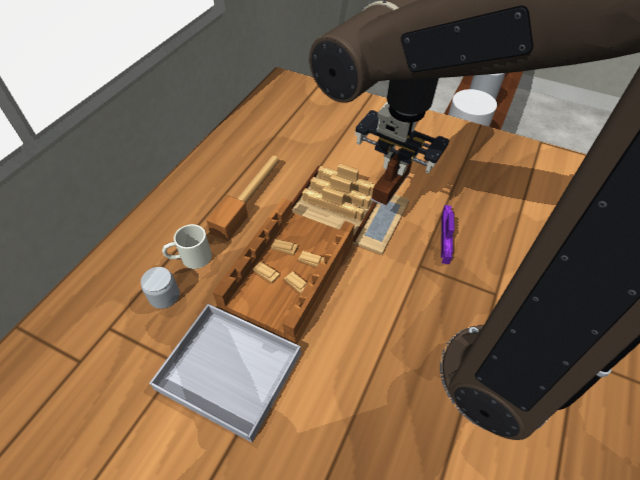

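Call:
apply_moves:
  moves: "-0.5 0 0 -1 1;-0.5 0 0 -1 1;-0.5 0 0 -1 1;-0.5 0 0 -1 1;-0.5 0 0 -1 1;-0.5 0 0 -1 1;-0.5 0 0 -1 1;-0.5 0 0 -1 1"

```text
time: 31.58
position: [523.4, -263.4, 184.2]
tcp_rot: [3.141, -0.004, -2.661]
ft_force: [-0.0, -0.9, -4.6]
opening: 0.204
```

Call:
apply_moves:
  moves: "-0.4 0 0 -1 1;-0.4 0 0 -1 1;-0.4 0 0 -1 1;-0.2 0 0 -1 1;0 0 0 -1 1;0 0 0 -1 1;0 0 0 -1 1;0 0 0 -1 1"

```text
time: 32.58
position: [564.8, -228.5, 164.4]
tcp_rot: [3.11, -0.011, -2.084]
ft_force: [0.5, 1.1, -4.2]
opening: 0.205
```

Call:
apply_moves:
  moves: "0 0 -0.3 -1 1;0 0 -0.3 -1 1;0 0 -0.3 -1 1;0 0 0 -1 1;0 0 0 -1 1;0 0 0 -1 1;0 0 0 -1 1;0 0 0 -0.35 1"

```text
time: 33.58
position: [558.2, -226.3, 183.1]
tcp_rot: [3.08, 0.013, -1.556]
ft_force: [0.2, 0.4, -4.9]
opening: 0.203
```

Call:
apply_moves:
  moves: "-0.5 0.4 -0.1 0.2 1;-0.7 0.4 -0.1 0 1;-0.6 0 0 0 1;0 0 0 0 1;0 0 0 0 1"

```text
time: 34.2
position: [523.1, -152.8, 188.5]
tcp_rot: [3.071, 0.013, -1.575]
ft_force: [1.0, -1.0, -4.7]
opening: 0.199
```

```bash
python3 - <<'E'
from h import *
s=sensors.state(); print(s['position'],s['tcp_rot'],s['time'],s['joint_pos'])
C=cal('wrist',s)
im=optics.camera('wrist'); cv2.imwrite('pics/w8.png',im)
E
```

```text
[ 523.09097613 -152.81183994  188.51049105] [ 3.07095896  0.01322344 -1.57507801] 34.2 [ 0.06217031  0.21950213 -0.267806   -0.01952675 -1.15316951  1.51335377]
```

View pics/w8.png

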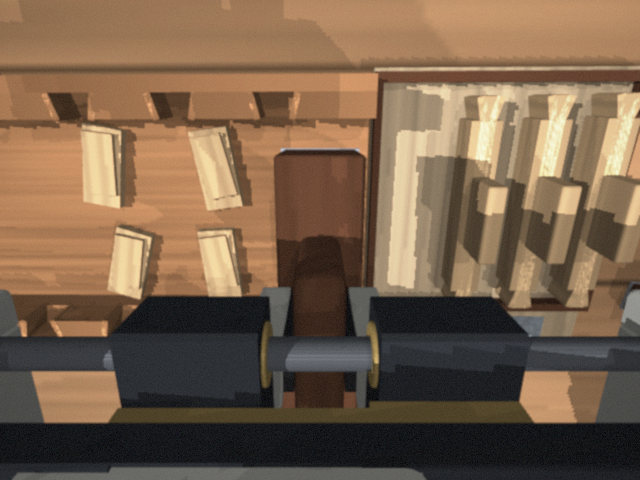

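Call:
apply_moves:
  moves: "0.08 -0.12 0.3 0 1;0 -0.05 0.6 0 1;0 -0.03 0.5 0 1;0 -0.02 0.3 0 1;0 0 0 0 1"

```text
time: 34.88
position: [527.2, -158.2, 114.2]
tcp_rot: [3.068, 0.013, -1.579]
ft_force: [0.6, 0.2, -4.1]
opening: 0.202
```

Now ease down and press lightly to level it on the floor.

Call:
apply_moves:
  moves: "0 0 0.2 -0.1 1;0 0 0.12 0 1;0 0 0.1 0 1;0 0 0.1 0 1"

```text
time: 35.38
position: [526.1, -158.9, 102.2]
tcp_rot: [3.072, 0.011, -1.568]
ft_force: [-13.7, 6.6, 27.9]
opening: 0.206
```

Call:
apply_moves:
  moves: "0 0 0.08 0 1;0 0 0.08 0 1;0 0 0.08 0 1;0 0 0.08 0 1"

```text
time: 35.88
position: [525.7, -159.0, 101.8]
tcp_rot: [3.08, 0.009, -1.563]
ft_force: [-9.5, 4.3, 20.4]
opening: 0.208
```

Call:
apply_moves:
  moves: "0 0 0.12 0 1;0 0 0.12 0 1;0 0 0.12 0 1;0 0 0.12 0 1;0 0 0.12 0 1;0 0 0.12 0 1;0 0 0.12 0 1;0 0 0.12 0 1"

```text
time: 36.88
position: [524.3, -159.9, 99.9]
tcp_rot: [3.101, 0.002, -1.548]
ft_force: [-16.5, 6.6, 33.5]
opening: 0.201
```

Call:
apply_moves:
  moves: "0 0 0.12 0.1 1;0 0 0.12 0.1 1;0 0 0.12 0.1 1;0 0 0.12 0.1 1;0 0 0.12 0.05 1;0 0 0.12 0.05 1;0 0 0.12 0.05 1;0 0 0.12 0.05 1"

```text
time: 37.88
position: [522.1, -159.4, 97.5]
tcp_rot: [3.119, -0.005, -1.572]
ft_force: [-16.6, 7.8, 36.7]
opening: 0.207
```

Call:
apply_moves:
  moves: "0 -0.05 -0.04 0 1;-0.3 0 0 0 1;-0.4 0 0 0 1;-0.4 0 0 0 1;-0.4 0 0 0 1;-0.4 0 0 0 1"

```text
time: 38.62
position: [524.7, -78.5, 99.6]
tcp_rot: [3.121, -0.005, -1.572]
ft_force: [0.1, -1.0, -3.1]
opening: 0.204
```

```bash
python3 - <<'E'
from h import *
s=sensors.state(); print(s['position'],s['tcp_rot'],s['time'],s['ft_force'])
im=optics.camera('wrist'); cv2.imwrite('pics/w9.png',im)
E
```

```text
[524.66882642 -78.51970504  99.55013675] [ 3.12118805 -0.00546767 -1.57200921] 38.625 [ 0.14776996 -0.99163084 -3.13590358]
```

View pics/w9.png

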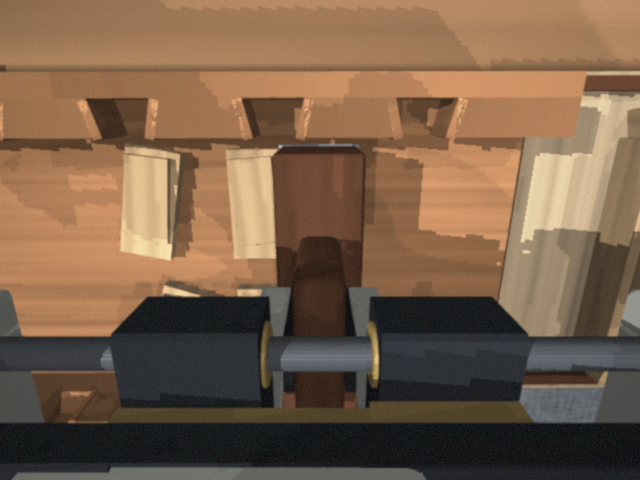

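Call:
apply_moves:
  moves: "-0.4 0 0.01 0 1;-0.4 0 0.01 0 1;-0.4 0 0.01 0 1;-0.4 0 0.01 0 1;-0.4 0 0.01 0 1;-0.4 0 0.01 0 1;-0.4 0 0.01 0 1;-0.4 0 0.01 0 1"

```text
time: 39.67
position: [525.8, 57.9, 97.7]
tcp_rot: [3.123, -0.009, -1.569]
ft_force: [2.0, -5.3, 4.8]
opening: 0.205
```

Call:
apply_moves:
  moves: "-0.4 0.04 -0.01 0 1;-0.4 0 0 0 1;-0.4 0 0 0 1;-0.4 0 0 0 1;-0.4 0 -0.02 0 1;-0.4 0 -0.02 0 1;0 0 0 0 1"

```text
time: 40.55
position: [523.3, 163.4, 98.0]
tcp_rot: [3.123, -0.007, -1.569]
ft_force: [0.4, -0.3, -4.0]
opening: 0.2
```

```bash
python3 - <<'E'
from h import *
s=sensors.state(); print(s['position'],s['tcp_rot'],s['time'],s['ft_force'])
im=optics.camera('wrist'); cv2.imwrite('pics/w10.png',im)
im=optics.camera('side'); cv2.imwrite('pics/s10.png',im)
E
```

```text
[523.31767774 163.355222    98.02256555] [ 3.12272045 -0.00659102 -1.56878529] 40.55 [ 0.35169773 -0.267017   -4.01172557]
```

View pics/w10.png

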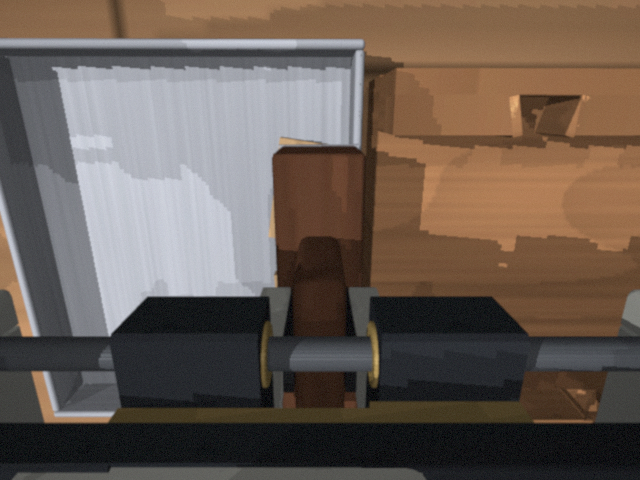

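View pics/s10.png

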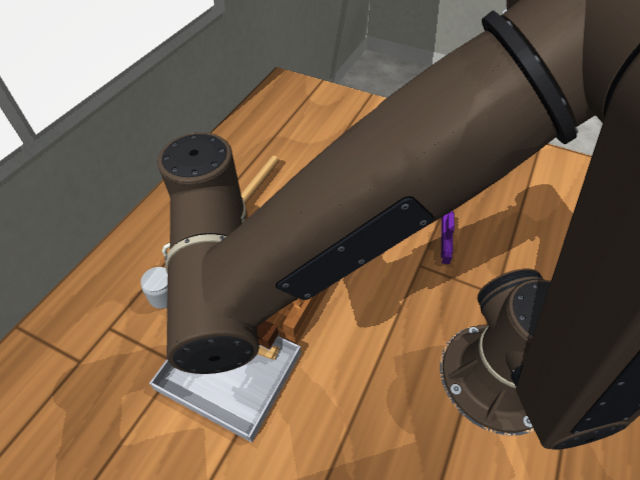

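Call:
apply_moves:
  moves: "-0.4 0 0 0 1;-0.2 0 0 0 1;0 0 -0.6 0 1;0 0 -0.9 0 1;0 0 -0.9 0 1;0.5 0 -0.5 0 1;1 0 0 0 1;1 0 0 0 1"

```text
time: 41.65
position: [524.8, 88.8, 217.1]
tcp_rot: [3.12, -0.008, -1.567]
ft_force: [0.7, -0.1, -3.8]
opening: 0.204
```

Call:
apply_moves:
  moves: "1 0 -0.05 0 1;1 0 -0.05 0 1;1 0 -0.05 0 1;0 0 0 0 1"

```text
time: 42.15
position: [524.4, -36.2, 224.5]
tcp_rot: [3.12, -0.007, -1.57]
ft_force: [-0.0, 0.5, -4.2]
opening: 0.204
```

```bash
python3 - <<'E'
from h import *
s=sensors.state(); print(s['position'],s['tcp_rot'],s['time'],s['opening'])
im=optics.camera('wrist'); cv2.imwrite('pics/w11.png',im)
im=optics.camera('top'); cv2.imwrite('pics/t11.png',im)
im=optics.camera('side'); cv2.imwrite('pics/s11.png',im)
E
```

```text
[524.40613072 -36.1506012  224.47624732] [ 3.12029612 -0.00742073 -1.56982472] 42.15 0.20384298186888727
```

View pics/t11.png

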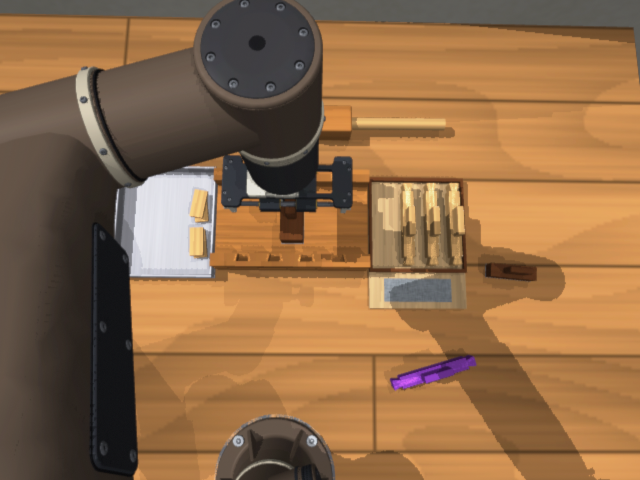

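View pics/s11.png

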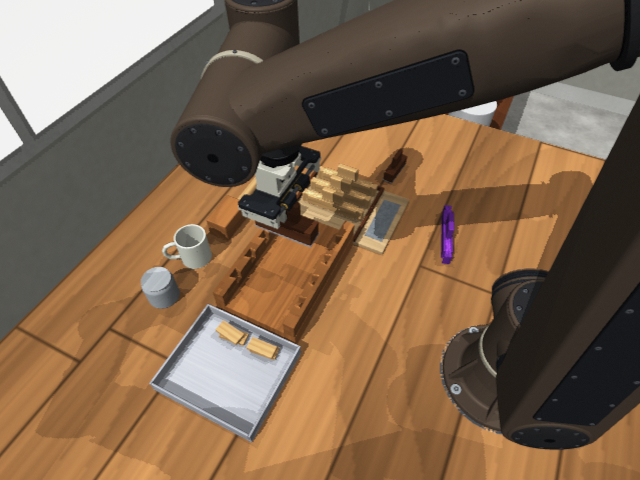

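View pics/w11.png

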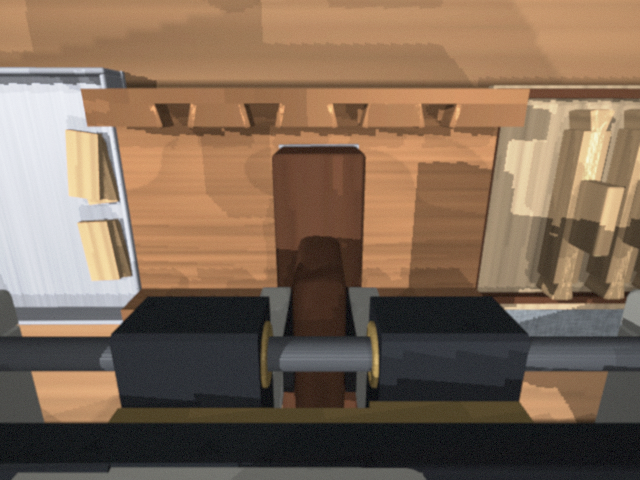

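```bash
python3 - <<'E'
import cv2
a=cv2.imread('pics/s11.png')[220:380,170:310]; b=cv2.imread('pics/w11.png')[100:300,40:180]
cv2.imwrite('pics/z.png',cv2.hconcat([cv2.resize(a,(395,450),interpolation=cv2.INTER_CUBIC),cv2.resize(b,(395,450),interpolation=cv2.INTER_CUBIC)]))
E
```

```text
(no output)
```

View pics/z.png

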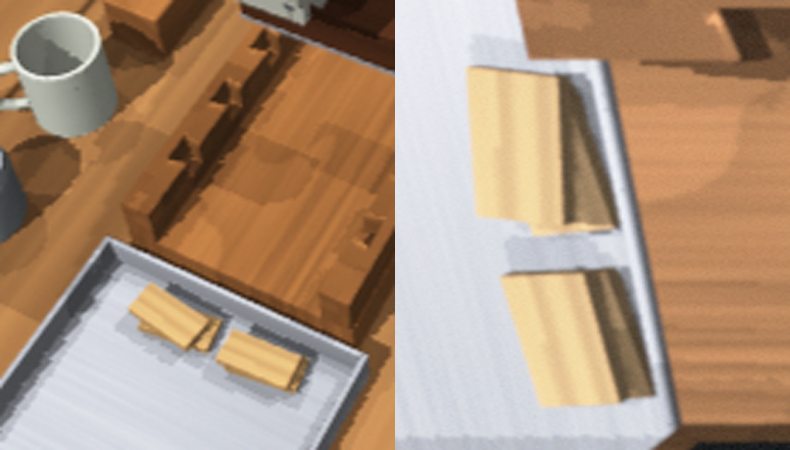

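Call:
apply_moves:
  moves: "0.7 0 -0.03 1 1;0.7 0 -0.03 1 1;0.7 0 -0.03 1 1;0.7 0 -0.03 1 1;0.7 0 -0.03 1 1;0.7 0 -0.03 1 1;0.7 0 -0.03 1 1;0.7 0 -0.03 1 1"

```text
time: 43.3
position: [474.3, -243.9, 235.3]
tcp_rot: [3.126, -0.016, -2.128]
ft_force: [0.0, -0.9, -4.6]
opening: 0.203
```

Call:
apply_moves:
  moves: "0.25 0 -0.04 1 1;0.25 0 -0.04 1 1;0.25 0 -0.04 1 1;0.25 0 -0.04 1 1;0.25 0 -0.04 1 1;0.25 0 -0.04 1 1;0.25 0 -0.04 1 1;0.25 0 -0.04 1 1"

```text
time: 44.3
position: [420.2, -293.0, 248.6]
tcp_rot: [3.135, -0.023, -2.696]
ft_force: [-0.0, 0.1, -4.7]
opening: 0.202
```

Call:
apply_moves:
  moves: "0.15 0 0 1 1;0.15 0 0 1 1;0.15 0 0 1 1;0.15 0 0 1 1;0.15 0 0 1 1;0.15 0 0 1 1;0 0 0.3 0.3 1;0 0 0 0 1"

```text
time: 45.3
position: [389.0, -295.6, 235.7]
tcp_rot: [-3.139, -0.023, -3.139]
ft_force: [-0.6, 0.4, -4.0]
opening: 0.201
```

Call:
apply_moves:
  moves: "0.18 -0.11 0.3 0 1;0 0 0.9 0 1;0 0 0.9 0 1;0 0 0.8 0 1;0 0 0.6 0 1;0 0 0.4 0 1;0 0 0 0 1;0 0 0 0 1"

```text
time: 46.3
position: [375.8, -301.4, 72.1]
tcp_rot: [-3.14, -0.025, -3.132]
ft_force: [0.2, 0.5, -3.3]
opening: 0.202
```

Check alignment before setting it down: x needs about +5.5.

Call:
apply_moves:
  moves: "-0.14 0.03 0 0.1 1;0 0 0 0 1"

```text
time: 46.55
position: [382.8, -300.5, 73.2]
tcp_rot: [-3.139, -0.022, -3.139]
ft_force: [0.5, 0.2, -4.7]
opening: 0.203
```

```bash
python3 - <<'E'
from h import *
s=sensors.state(); print(s['position'],s['tcp_rot'],s['time'],s['opening'])
im=optics.camera('wrist'); cv2.imwrite('pics/w12.png',im)
C=cal('wrist',s)
for p in [(405.5,-373,10),(355.5,-373,10)]: print(proj(C,p))
E
```

```text
[ 382.81538446 -300.52078137   73.24620899] [-3.13851402 -0.0221572  -3.139273  ] 46.55 0.2034512894106216
[276.91104769 137.19568757]
[366.65088053 137.32425235]
```

View pics/w12.png

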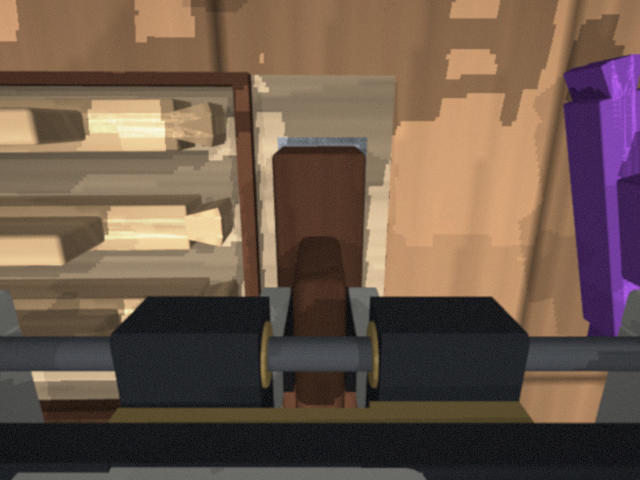

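Call:
apply_moves:
  moves: "0 0 0.15 0 1;0 0 0.08 0 1;0 0 0.06 0 1;0 0 0 0 1"

```text
time: 47.1
position: [382.7, -301.9, 63.5]
tcp_rot: [-3.136, -0.021, -3.137]
ft_force: [-0.2, 1.1, -2.9]
opening: 0.2
```

Call:
apply_moves:
  moves: "0 0 0.05 0 1;0 0 0.05 0 1;0 0 0.05 0 1"

```text
time: 47.48
position: [382.7, -302.9, 62.6]
tcp_rot: [-3.134, -0.021, -3.135]
ft_force: [-7.7, 10.6, 29.0]
opening: 0.201
```

Call:
apply_moves:
  moves: "0 0 -0.03 0 1;0 0 0 0 0.6;0 0 0 0 0.6;0 0 0 0 0.6;0 0 -0.3 0 0.6;0 0 -0.7 0 0.6;0 0 -1 0 0.6;0 0 -1 0 0.6"

```text
time: 48.48
position: [384.4, -301.8, 186.6]
tcp_rot: [-3.134, -0.025, -3.134]
ft_force: [0.3, -0.1, -0.8]
opening: 0.401
```

Call:
apply_moves:
  moves: "0 0 -1 0 0.6;0 0 -0.8 0 0.6;0 0 0 0 0.6"

```text
time: 48.85
position: [387.3, -301.9, 267.2]
tcp_rot: [-3.131, -0.017, -3.134]
ft_force: [0.7, 0.3, -0.7]
opening: 0.404
```

```bash
python3 - <<'E'
from h import *
s=sensors.state(); print(s['position'],s['tcp_rot'],s['time'],s['opening'])
im=optics.camera('wrist'); cv2.imwrite('pics/w13.png',im)
im=optics.camera('side'); cv2.imwrite('pics/s13.png',im)
E
```

```text
[ 387.32874337 -301.92115562  267.24562221] [-3.13079161 -0.0167287  -3.13373088] 48.85 0.40379760738435
```

View pics/w13.png

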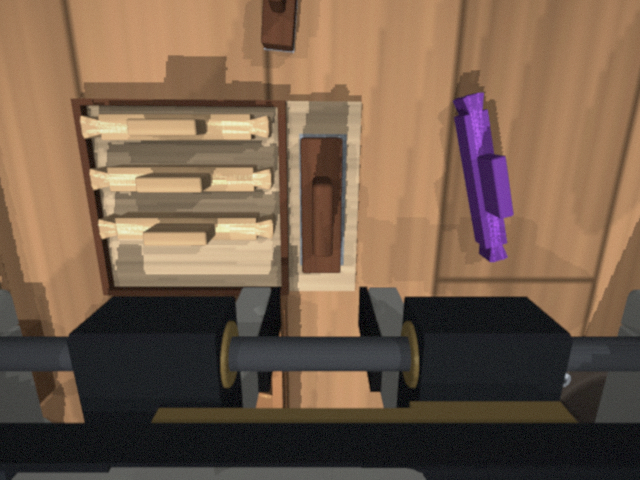

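View pics/s13.png

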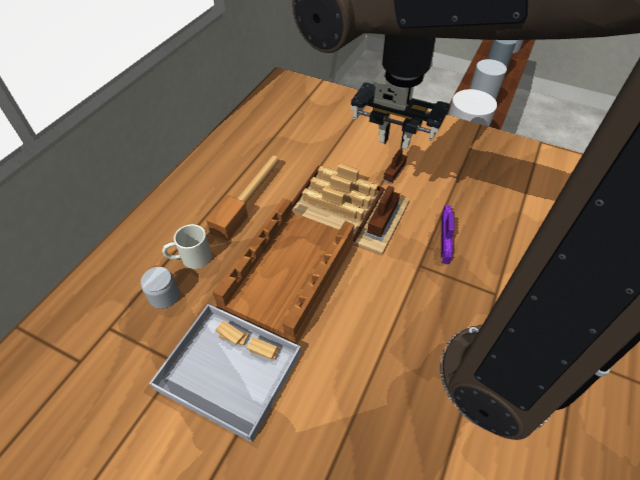

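```bash
python3 - <<'E'
from h import *
s=sensors.state();C=cal('wrist',s)
P=np.array([onz(C,u,v,55) for u,v in [(302,139),(341,139),(301,272),(340,272)]]);print(P.mean(0))
print(r.sign_off())
E
```

```text
[ 380.64386848 -302.19975495   55.        ]
the job is handed in; nothing more can be done
None
```

The job is done and handed in, at about 49 s on the robot's clock.

- **Bars:** There were three. I lifted each one straight up out of its notches and set it in the rack about 50 mm from the next, pointing the same way as in the cradle. The last wrist and side pictures show all three lying flat inside the lips.
- **Offcuts:** All four went along the channel and off its open end into the tray. They lie there as two stacks of two, and the side and wrist pictures show the channel empty. The side picture after the scraper was back shows the same.
- **Scraper:** I used the larger one, and it stands upright on the grey rest. Its measured centre is (380.6, -302.2), against the rest at (380.6, -299.9), so it is within about 2.5 mm.
- **Left alone:** I didn't go near the mug, tin, mallet, the purple bar or the small scraper. All look unmoved in the last pictures.

**What didn't go smoothly:**
- The tool tilted by up to about 4° while it carried the scraper to the channel. I levelled it to about 1° by pressing the scraper gently on the channel floor before wiping.
- Setting the bars and scraper down gave short contact forces of up to about 45 N at the wrist, well below the 120 N limit.

I noticed no grip slip and nothing knocked aside.

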